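Pile the four-well dishes on the tray

TASK

Tidy up for the trip back to the incubator: stack the two rectangular four-well dishes that lie loose on the bench squarely on top of the third one, which lies in the little steel tray, so that all three make one neat pile with edges lined up. Set them down gently, do not drop them, and let go. Keep the bottom dish in its place in the tray and leave the round dish alone.

Things in the scene. Friction and masses are not known exactly. Their poses are not given: they have to be found in the camera images.
- dish_base: Bottom dish, lying in a fixed shallow grey steel tray (130 x 100 mm, floor 3 mm thick, rim 9 mm above the bench). Pale frosted plastic four-well dish: rectangular, 84 mm long (its x) by 54 wide (its y) by 18 high, flat lid showing 2 by 2 round wells, flat underside: each stacked dish adds 18 mm. About 60 g, loose, rigid. Origin: centre of its underside, 3 mm above the bench; z up. Half a turn makes no difference.
- dish_a: First dish to stack, lying flat on the bench: the same kind of four-well dish as the bottom one (rectangular, 84 mm long along its x, 54 wide along its y, 18 high, plain upright sides, one rigid piece with its lid, about 60 g). Origin: centre of its underside; z up. Half a turn makes no difference. Grip it from above across its 54 mm width.
- dish_b: Second dish to stack, lying flat on the bench: the same kind of four-well dish as the bottom one (rectangular, 84 mm long along its x, 54 wide along its y, 18 high, plain upright sides, one rigid piece with its lid, about 60 g). Origin: centre of its underside; z up. Half a turn makes no difference. Either of the two may go on first.
- round_dish: Bystander to leave alone: a round lidded dish of the same pale plastic, 60 mm diameter, 16 mm high, loose on the bench. Origin: centre of its underside.
There are look-alikes about, which are no part of the job. What is shaped like the dish_b but orange is not meant. Leave any orange look-alike of the dish_base alone.

How it is judged:
By the outcome, as a careful person would: the job done as asked, in the order asked, and still so for the second after the job is handed in, with the robot touching nothing.
It also fails if it takes over 54 s, if anything falls off the work surface, if the arm or the gripper's body presses on something with over 40 N, if the wrist force passes 120 N, or if a joint passes its speed limit or range.

ROBOT

A 6-joint arm with a two-finger parallel gripper is mounted at the origin on the work surface. World frame = base frame: x ahead of the robot, y to its left, z up, the work surface at z = 0. Lengths are in mm, angles in rad, forces in N, time in s.
With the tool pointing down it reaches from about 350 to 875 mm from the base axis. Payload 4.2 kg.
Tool frame: the origin (TCP) lies at the very end of the fingers, on their centre line; the grasp point (between the pads) lies 19 mm behind it; z points along the fingers, y is the direction in which the jaws open and shut (so a half turn about z gives the same grasp; the last joint's range is limited). The gripper opens to 85 mm and grips with 20 to 120 N. Pads are 22 mm wide; open, the fingers measure 114 mm over their backs; the gripper's body (76 mm by 85 mm) begins 54 mm behind the grasp point. The pads swing forward as they close: fully open they stand 13 mm farther back than shut.
Start: joints at [1.581, 0.385, 0.008, 0, -1.194, -0.259], TCP at [153.869, 605.742, 231.312] pointing down, gripper open.
Joint ranges: [-3.14, 3.14], [-1.21, 2.06], [-1.07, 1.41], [-3.16, 2.05], [-2.99, -0.16], [-3.1, 3.1]. Speed limits (rad/s): [2.79, 2.79, 3.14, 3.14, 3.14, 3.14].

INTERFACE

Orientations are given as a unit quaternion [x, y, z, w].
In Python, from bench import arm, optics, job gives the robot as it stands.
- The arm moves only by the tool send_rows, never from a script. Its argument "steps" is a list that holds one entry, the list of rows, each a list of 5 numbers: the shift along the tool's x, y, z in cm, then the turn about the tool's z in rad, then the opening, from 0 (shut) to 1 (fully open). A call has 1 to 10 rows; each row shifts and turns the pose as measured when the row begins, along the tool's axes as they then stand; what a row does not reach is not made up. A row lasts 1/12 s, in which the tool goes at most 41.7 mm and 7.16 degrees, less where a joint would pass 70% of its speed; a pose out of reach is approached as far as the arm can. A call with a gripper value outside its range is refused whole. The fingers move at their own pace and stop on an object; the grip force is fixed at half the most. Time passes only in rows, so rows that do not move let the fingers close. It gives the time, the measured TCP pose, the force and the opening at its end, in the units of the state.
- arm.read_state(): the state, without advancing time (a new reading comes with each control period).
- optics.get_image(name): name is "side" or "top"; returns (picture, depth): 384x512x3 uint8, blue, green, red; 384x512 float32, mm along the optical axis (not along the pixel's ray), 0 where there is no reading.
- optics.get_calibration(name): a dict with "K" (3x3 intrinsics, pixels), "rvec" (rotation vector, rad) and "tvec" (3), from world to camera coordinates, as OpenCV has them. Camera axes: x right, y down, z forward; pixel columns grow to the right and rows downward; lengths in mm; the calibration is good to about 2 mm. A picture is of the moment at which its call begins. get_calibration takes no time and is no camera call.
- job.job_done(): hands the job in, once; it reports no verdict.
The state is a dict: "clock": time; "joints": joint angles; "joint_vel": joint speeds; "joint_efforts": joint torques, N m; "position": TCP position; "ee_rot": TCP orientation; "contact_force": force on the tool from outside, world axes, zero at the start; "wrist_torque": the same for the moment, N m; "gripper_width": finger opening in mm.
Only numpy, scipy, OpenCV 4.12 (cv2) and the standard library are available. Lean on these libraries where they do the work, as an engineer would, in place of code of your own. Each camera call takes 0.05 s, during which the arm holds its last target. There are 200 camera calls.

## Working session

There is one attempt and no reset: what is moved stays moved. The work goes in short steps, Python scripts to look and compute and a tool call to move; the robot and the scene stay as the last step left them, time stands still between calls to the robot, and variables do not carry over. Pictures are saved under pics/ and viewed, about 8 in all and at most 12, crops included, and the job is handed in when it is done.

Besides the shell and the picture viewer there is one more tool, called in YAML: its name, and indented under it one key for each argument. send_rows: Moves the arm, as the interface text tells. Its arguments: {"type":"object","properties":{"steps":{"type":"array","items":{"type":"array","items":{"type":"array","items":{"type":"number"}}}}},"required":["steps"]}

```bash
mkdir -p pics; ls; cat > h.py <<'E'
import numpy as np, cv2
from bench import arm, optics, job
def cam(n):
    c=optics.get_calibration(n); K=np.array(c["K"],float); R=cv2.Rodrigues(np.array(c["rvec"],float))[0]; t=np.array(c["tvec"],float).ravel()
    return K,R,t
def ray(n,uv,z):
    K,R,t=cam(n); uv=np.atleast_2d(uv).astype(float)
    d=(R.T@np.linalg.inv(K)@np.c_[uv,np.ones(len(uv))].T).T; o=-R.T@t
    return o+d*((z-o[2])/d[:,2])[:,None]
def cloud(n,depth):
    K,R,t=cam(n); v,u=np.indices(depth.shape)
    p=np.stack([(u-K[0,2])/K[0,0]*depth,(v-K[1,2])/K[1,1]*depth,depth],-1)
    return (p-t)@R
E
python3 - <<'E'
from h import *
ims=[]
for n in("top","side"):
    im,d=optics.get_image(n); np.save(f"{n}_d.npy",d); cv2.imwrite(f"pics/{n}0.png",im)
    K,R,t=cam(n); print(n,K[0,0],-R.T@t,R[2])
s=arm.read_state();print(s)
E
```

```text
pics
top 444.1558804976647 [ 338.19131122   -8.65080386 1166.62991165] [ 0.229509    0.02225517 -0.97305207]
side 395.8463872765614 [365.48257789 773.21637674 532.72982674] [ 0.24937645 -0.80857075 -0.53293971]
{'clock': 0.1, 'joints': array([ 1.58059867e+00,  3.85502697e-01,  6.75195284e-03, -4.18858892e-04,
       -1.19402136e+00, -2.58600178e-01]), 'joint_vel': array([-0.00150613, -0.00198064,  0.00621101,  0.00214317, -0.00025901,
       -0.00056917]), 'joint_efforts': array([-3.72155737e-04, -3.93315125e+01,  1.88929135e+01,  4.19794723e+00,
       -2.56386833e-03,  8.14626276e-06]), 'position': array([153.75869621, 605.24572432, 230.31534847]), 'ee_rot': array([ 9.92262337e-01, -1.24154906e-01, -6.07344955e-05,  1.00505102e-03]), 'contact_force': array([ 0.31061636, -0.24430522,  0.7421564 ]), 'wrist_torque': array([-0.03251144, -0.02041265, -0.02369609]), 'gripper_width': 85.54110447386988}
```

View pics/top0.png

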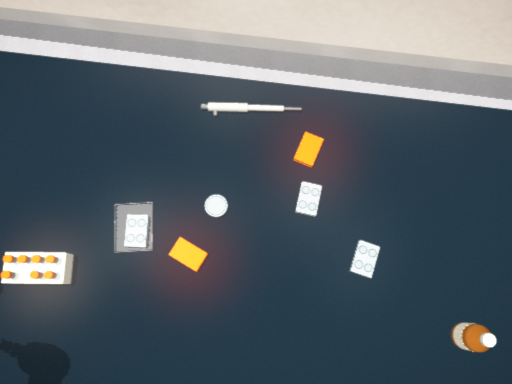

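View pics/side0.png

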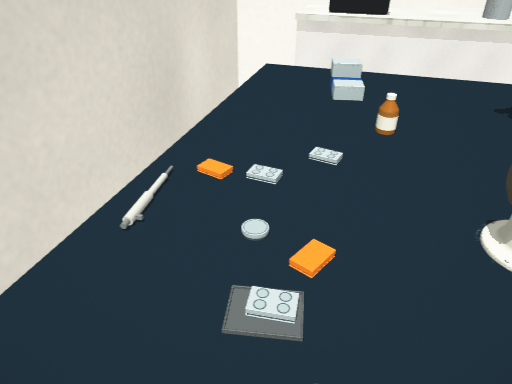

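Top view: base in tray at (136,231), loose dishes at (309,198) and (365,258), round dish (216,205), orange look-alikes at (309,149) and (188,254). Side view agrees: base (272,303), loose (265,173), (326,156).

```bash
cat >> h.py <<'E'
def measure(n,im,seed,ztop,r=30,up=8):
    # rectangle of pale top face, from an upsampled crop; returns centre, yaw of long axis, sizes
    u,v=seed; x0,y0=u-r,v-r
    c=cv2.resize(im[y0:y0+2*r,x0:x0+2*r],None,fx=up,fy=up,interpolation=cv2.INTER_CUBIC)
    m=(c.min(2)>125).astype(np.uint8)
    cs=[k for k in cv2.findContours(m,cv2.RETR_EXTERNAL,cv2.CHAIN_APPROX_NONE)[0] if cv2.pointPolygonTest(k,(r*up,r*up),True)>-20]
    k=max(cs,key=cv2.contourArea)
    px=(k[:,0]+.5)/up-.5+[x0,y0]
    w=ray(n,px,ztop)[:,:2].astype(np.float32)
    (cx,cy),(a,b),ang=cv2.minAreaRect(w)
    if a<b: a,b,ang=b,a,ang+90
    return round(cx,1),round(cy,1),round((ang+90)%180-90,1),round(a,1),round(b,1)
E
python3 - <<'E'
from h import *
S={"base":((136,231),(272,303),21),"p":((309,198),(265,173),18),"q":((365,258),(326,156),18)}
for n in(0,1):
    nm=("top","side")[n]; im=cv2.imread(f"pics/{nm}0.png"); d=np.load(nm+"_d.npy"); P=cloud(nm,d)
    for k,s in S.items():
        u,v=s[n]; print(nm,k,measure(nm,im,s[n],s[2],32),"cloud",P[v,u].round(1), "min ch",im[v,u])
    for k,uv in {"round":((216,205),(255,229)),"or1":((309,149),(215,168)),"or2":((188,254),(313,258))}.items(): print(k,P[uv[n][1],uv[n][0]].round(0))
    if nm=="top": print("tray corners",ray(nm,[[115,204],[153,203],[153,251],[115,252]],9).round(0)[:,:2].tolist())
from scipy.spatial.transform import Rotation as Ro
print(Ro.from_quat(arm.read_state()["ee_rot"]).as_matrix().round(3))
a=[cv2.resize(cv2.imread("pics/top0.png")[y-32:y+32,x-32:x+32],(260,260),interpolation=0) for x,y in[(136,231),(309,198),(365,258)]]
cv2.imwrite("pics/c1.png",np.hstack(a))
E
```

```text
top base (484.0, 322.1, 10.7, 129.8, 101.3) cloud [473.3 312.2  20.2] min ch [253 254 252]
top p (617.0, -124.4, -5.7, 89.0, 58.9) cloud [ 617.  -125.9   18.6] min ch [251 251 249]
top q (476.6, -283.4, -12.1, 87.7, 59.9) cloud [ 477.6 -284.7   15.6] min ch [252 251 249]
round [569. 117.  14.]
or1 [ 754. -113.   18.]
or2 [431. 169.  16.]
tray corners [[539.0, 384.0], [554.0, 284.0], [429.0, 262.0], [414.0, 359.0]]
side base (475.3, 318.6, 5.9, 87.0, 71.8) cloud [474.9 317.9  19.9] min ch [235 235 224]
side p (615.5, -116.8, -5.9, 90.5, 72.0) cloud [ 611.5 -112.3   18.5] min ch [223 223 208]
side q (475.2, -274.3, -12.0, 92.0, 75.0) cloud [ 472.4 -262.7   18.2] min ch [224 224 209]
round [566. 123.  14.]
or1 [748. -96.  19.]
or2 [429. 182.  18.]
[[ 0.969 -0.246 -0.   ]
 [-0.246 -0.969 -0.002]
 [ 0.     0.002 -1.   ]]
```

View pics/c1.png

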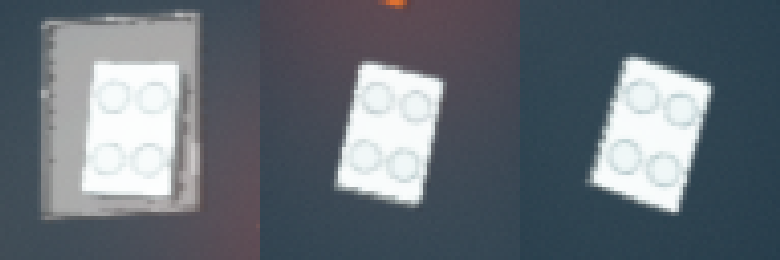

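```bash
sed -i 's/r=30,up=8):/r=30,up=8,th=200):/; s/c.min(2)>125/c.min(2)>th/' h.py
python3 - <<'E'
from h import *
S={"base":((136,231),(272,303),21),"p":((309,198),(265,173),18),"q":((365,258),(326,156),18)}
for n in(0,1):
    nm=("top","side")[n]; im=cv2.imread(f"pics/{nm}0.png")
    for k,s in S.items():
        u,v=s[n]
        for th in (160,190,215): 
            try: print(nm,k,th,measure(nm,im,s[n],s[2],32,th=th))
            except Exception as e: print(k,th,"-")
im=cv2.imread("pics/top0.png"); print(im[198,294:325].min(1)); print(im[176:222,309].min(1)); print(im[231,112:158].min(1)); print(im[205:256,136].min(1))
im=cv2.imread("pics/side0.png"); print(im[280:330,272].min(1))
E
```

```text
top base 160 (482.7, 319.2, 10.1, 122.9, 89.7)
top base 190 (476.0, 313.7, 5.5, 86.9, 58.2)
top base 215 (475.7, 313.5, 5.8, 84.7, 56.1)
top p 160 (617.0, -124.3, -5.8, 87.2, 57.2)
top p 190 (617.1, -124.3, -5.7, 85.6, 55.9)
top p 215 (617.2, -124.3, -5.6, 84.0, 54.7)
top q 160 (476.6, -283.5, -12.2, 86.2, 58.4)
top q 190 (476.7, -283.5, -11.8, 84.9, 56.8)
top q 215 (476.6, -283.8, -11.8, 83.7, 55.2)
side base 160 (475.3, 319.3, 5.7, 85.2, 68.5)
side base 190 (475.8, 313.5, 5.5, 84.0, 55.4)
side base 215 (475.8, 313.4, 5.5, 83.0, 53.6)
side p 160 (616.2, -117.0, -6.3, 87.6, 69.2)
side p 190 (613.3, -121.6, 82.8, 56.8, 45.8)
side p 215 (618.7, -123.4, 86.2, 52.2, 32.2)
side q 160 (476.8, -274.7, -12.3, 87.2, 71.0)
side q 190 (470.1, -279.7, -12.0, 70.1, 55.7)
side q 215 (479.6, -282.8, 80.4, 51.5, 30.9)
[ 69  69  70  95 204 244 249 249 249 249 249 249 249 249 249 249 249 249
 249 249 248 249 249 248 247 204  97  72  71  70  70]
[ 75  76  76  76  75  84 159 251 250 249 247 240 235 223 223 231 232 244
 249 249 249 249 249 249 249 249 246 227 216 223 228 227 222 220 246 249
 249 246 173 118  69  60  61  58  60  58]
[ 63  76 127 137 146 165 170 170 169 171 172 173 178 223 248 252 252 252
 252 252 252 252 252 252 252 252 252 252 252 252 252 252 252 252 230 146
 122 122 153 165 129  84  79  82  83  85]
[164 168 168 168 169 169 169 170 171 197 250 252 252 252 251 244 242 239
 240 247 251 252 252 252 252 252 252 252 252 252 247 236 228 232 233 237
 248 252 252 252 251 232 153 169 169 149 110  80  75  75  73]
[ 33  35  34  34  33  33  33  34  75 230 224 224 224 224 224 224 224 224
 224 224 224 224 224 224 224 224 224 224 224 224 224 224 222 211 179 176
 172 123 126 214 116 113 113 113 113 112 112 113 113 112]
```

send_rows:
  steps:
    - [[2.9,2.74,0.4,0,1],[2.9,2.74,0.4,0,1],[2.9,2.74,0.4,0,1],[2.9,2.74,0.4,0,1],[2.9,2.74,0.4,0,1],[2.9,2.74,0.4,0,1],[2.9,2.74,0.4,0,1],[2.9,2.74,0.4,0,1],[2.9,2.74,0.4,0,1],[2.9,2.74,0.4,0,1]]

```text
clock: 0.93
position: [369.5, 260.4, 184.7]
ee_rot: [0.993, -0.118, -0.001, 0.003]
contact_force: [0.8, 0.4, -0.7]
gripper_width: 85.2
```

```bash
cat >> h.py <<'E'
from scipy.spatial.transform import Rotation as Ro
def go(x,y,z,yaw):
    s=arm.read_state(); M=Ro.from_quat(s["ee_rot"]).as_matrix(); p=s["position"]
    cur=np.degrees(np.arctan2(M[1,0],M[0,0])); t=-np.radians((yaw-cur+90)%180-90)
    print("t",round(s["clock"],2),"pos",p.round(1),"yaw",round(cur,2),"zax",M[:,2].round(3),"F",s["contact_force"].round(1),"w",round(s["gripper_width"],1),"j6",s["joints"][5].round(2))
    print("tool d cm",(M.T@(np.array([x,y,z])-p)/10).round(2),"turn",round(t,3))
E
python3 -c "
from h import *
go(617.1,-124.3,60,-5.7)"
```

```text
t 0.93 pos [369.5 260.4 184.7] yaw -13.5 zax [-0.002 -0.006 -1.   ] F [ 0.8  0.4 -0.7] w 85.2 j6 0.36
tool d cm [33.07 31.54 12.64] turn -0.136
```

Motion tracks well.

send_rows:
  steps:
    - [[3.0,2.87,0.7,-0.015,1],[3.0,2.87,0.7,-0.015,1],[3.0,2.87,0.7,-0.015,1],[3.0,2.87,0.7,-0.015,1],[3.0,2.87,0.7,-0.015,1],[3.0,2.87,0.7,-0.015,1],[3.0,2.87,0.7,-0.015,1],[3.0,2.87,0.7,-0.015,1],[3.0,2.87,0.7,-0.015,1],[3.0,2.87,0.7,-0.01,1]]

```text
clock: 1.77
position: [609.6, -72.8, 115.5]
ee_rot: [0.999, -0.041, -0.003, 0.002]
contact_force: [1.1, 1.6, 0.5]
gripper_width: 85.6
```

```bash
python3 -c "
from h import *
go(617.1,-124.3,60,-5.7)"
```

```text
t 1.77 pos [609.6 -72.8 115.5] yaw -4.75 zax [-0.005 -0.005 -1.   ] F [1.1 1.6 0.5] w 85.6 j6 1.34
tool d cm [1.2  5.04 5.57] turn 0.017
```

send_rows:
  steps:
    - [[0.4,1.7,1.9,0.008,1],[0.4,1.7,1.9,0.008,1],[0.3,1.4,1.6,0,1],[0,0,0,0,1],[0,0,0,0,1]]

```text
clock: 2.18
position: [619.4, -132.3, 54.0]
ee_rot: [0.998, -0.055, -0.004, 0.003]
contact_force: [0.4, -0.1, 0.4]
gripper_width: 85.5
```

```bash
python3 -c "
from h import *
go(617.1,-124.3,3,-5.7)"
```

```text
t 2.18 pos [ 619.4 -132.3   54. ] yaw -6.29 zax [-0.009 -0.005 -1.   ] F [ 0.4 -0.1  0.4] w 85.5 j6 1.41
tool d cm [-0.27 -0.8   5.1 ] turn -0.01
```

send_rows:
  steps:
    - [[-0.1,-0.3,0.8,-0.005,1],[-0.1,-0.3,0.8,-0.005,1],[-0.07,-0.2,0.8,0,1],[0,0,0.8,0,1],[0,0,0.8,0,1],[0,0,0.5,0,1],[0,0,0.3,0,1],[0,0,0,0,1],[0,0,0,0,1]]

```text
clock: 2.93
position: [617.8, -118.6, 3.7]
ee_rot: [0.999, -0.046, -0.003, 0.003]
contact_force: [0.1, -0.7, -0.1]
gripper_width: 85.4
```

```bash
python3 -c "
from h import *
go(617.1,-124.3,2,-5.7)"
```

```text
t 2.93 pos [ 617.8 -118.6    3.7] yaw -5.28 zax [-0.006 -0.005 -1.   ] F [ 0.1 -0.7 -0.1] w 85.4 j6 1.4
tool d cm [-0.01  0.57  0.17] turn 0.007
```

send_rows:
  steps:
    - [[0,0.2,0.1,0.004,1],[0,0.15,0.05,0.003,1],[0,0,0,0,1],[0,0,0,0,1]]

```text
clock: 3.27
position: [618.3, -122.8, 3.1]
ee_rot: [0.999, -0.05, -0.002, 0.003]
contact_force: [0.1, 0.4, 0.8]
gripper_width: 85.3
```

```bash
python3 -c "
from h import *
go(617.1,-124.3,2,-5.7)"
```

```text
t 3.27 pos [ 618.3 -122.8    3.1] yaw -5.73 zax [-0.003 -0.005 -1.   ] F [0.1 0.4 0.8] w 85.3 j6 1.4
tool d cm [-0.1   0.16  0.11] turn -0.001
```

send_rows:
  steps:
    - [[-0.1,0.15,0.1,0,1],[0,0,0,0,0.8],[0,0,0,0,0.7],[0,0,0,0,0.6],[0,0,0,0,0.4],[0,0,0,0,0.3],[0,0,0,0,0.3],[0,0,0,0,0.3],[0,0,0,0,0.3],[0,0,0,0,0.3]]

```text
clock: 4.1
position: [617.5, -124.7, 3.2]
ee_rot: [0.999, -0.05, -0.001, 0.003]
contact_force: [-0.3, 0.2, 0.9]
gripper_width: 52.2
```

```bash
python3 -c "
from h import *
go(617.1,-124.3,2,-5.7)"
```

```text
t 4.1 pos [ 617.5 -124.7    3.2] yaw -5.76 zax [-0.002 -0.005 -1.   ] F [-0.3  0.2  0.9] w 52.2 j6 1.4
tool d cm [-0.04 -0.03  0.12] turn -0.001
```

send_rows:
  steps:
    - [[0,0,0,0,0.3],[0,0,0,0,0.3],[0,0,-0.5,0,0.3],[0,0,-0.8,0,0.3],[0,0,-1,0,0.3],[0,0,-1,0,0.3],[0,0,-1,0,0.3],[0,0,-1,0,0.3],[0,0,0,0,0.3],[0,0,0,0,0.3]]

```text
clock: 4.93
position: [618.1, -124.3, 63.4]
ee_rot: [0.999, -0.05, 0.0, 0.003]
contact_force: [-0.7, 0.2, -1.0]
gripper_width: 52.4
```

```bash
python3 - <<'E'
from h import *
go(475.9,313.6,90,5.6)
im,d=optics.get_image("side"); cv2.imwrite("pics/s1.png",cv2.resize(im[60:240,160:400],None,fx=3,fy=3))
E
```

```text
t 4.93 pos [ 618.1 -124.3   63.4] yaw -5.75 zax [ 0.001 -0.005 -1.   ] F [-0.7  0.2 -1. ] w 52.4 j6 1.41
tool d cm [-18.54 -42.13  -2.9 ] turn -0.198
```

View pics/s1.png

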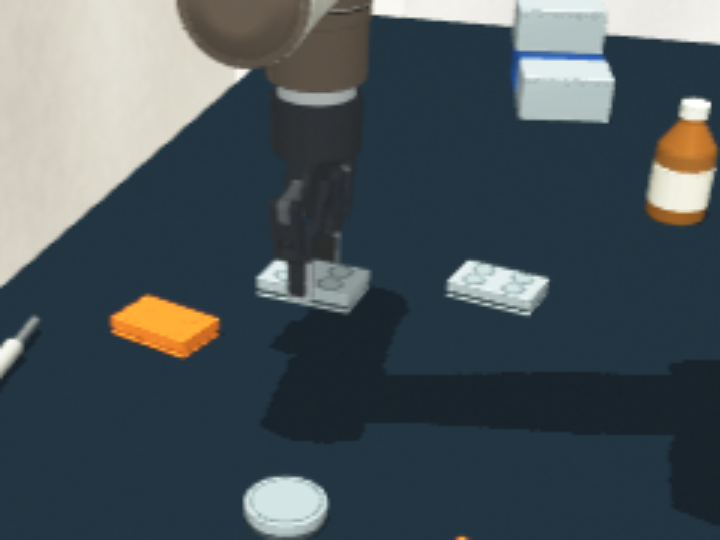

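Dish is held (crop: dish between the fingers at about (313,285), lifted off the bench). Carry to the tray.

send_rows:
  steps:
    - [[-0.8,-2,-0.6,-0.01,0.3],[-1.3,-3,-0.6,-0.018,0.3],[-1.5,-3.5,-0.6,-0.018,0.3],[-1.5,-3.5,-0.6,-0.018,0.3],[-1.5,-3.5,-0.3,-0.018,0.3],[-1.5,-3.5,0,-0.018,0.3],[-1.5,-3.5,0,-0.018,0.3],[-1.5,-3.5,0,-0.018,0.3],[-1.5,-3.5,0,-0.018,0.3],[-1.3,-3,0,-0.018,0.3]]

```text
clock: 5.82
position: [482.9, 210.3, 85.4]
ee_rot: [0.999, 0.033, -0.002, 0.004]
contact_force: [1.4, -0.1, -1.0]
gripper_width: 52.4
```

```bash
python3 - <<'E'
from h import *
go(475.9,313.6,90,5.6)
E
```

```text
t 5.82 pos [482.9 210.3  85.4] yaw 3.78 zax [-0.003 -0.007 -1.   ] F [ 1.4 -0.1 -1. ] w 52.4 j6 0.91
tool d cm [ -0.02 -10.35  -0.54] turn -0.032
```

send_rows:
  steps:
    - [[0,-3,-0.2,-0.015,0.3],[0,-2.5,-0.2,-0.012,0.3],[0,-2,-0.2,0,0.3],[0,-1,0,0,0.3],[0,-0.4,0,0,0.3],[0,0,0,0,0.3],[0,0,0,0,0.3],[0,0,0,0,0.3]]

```text
clock: 6.48
position: [468.9, 305.9, 87.7]
ee_rot: [0.999, 0.052, -0.005, 0.006]
contact_force: [0.0, -1.0, -1.3]
gripper_width: 52.5
```

```bash
python3 - <<'E'
from h import *
go(475.9,313.6,90,5.6)
im,d=optics.get_image("side"); cv2.imwrite("pics/s2f.png",im); cv2.imwrite("pics/s2.png",cv2.resize(im[180:360,160:400],None,fx=3,fy=3))
E
```

```text
t 6.48 pos [468.9 305.9  87.7] yaw 5.91 zax [-0.009 -0.012 -1.   ] F [ 0.  -1.  -1.3] w 52.5 j6 0.8
tool d cm [ 0.77 -0.69 -0.24] turn 0.005
```

View pics/s2.png

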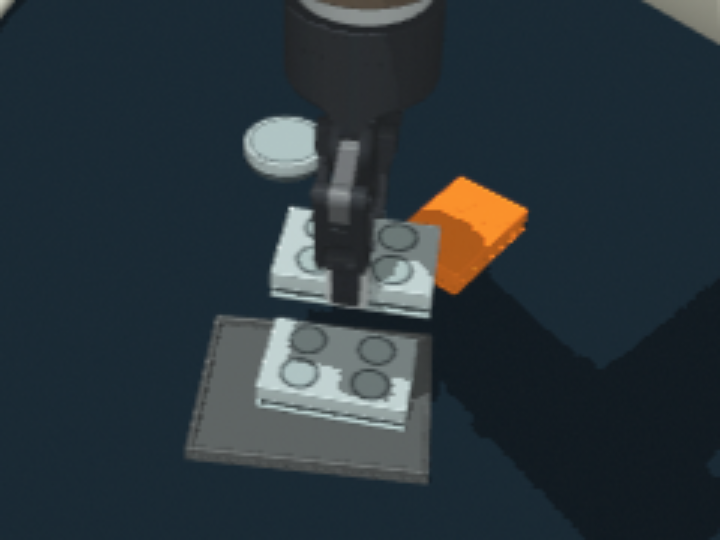

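```bash
python3 - <<'E'
from h import *
f=lambda c:[(c[0]+.5)/3-.5+160,(c[1]+.5)/3-.5+180]
for z,a,b,c0,yaw in((84.5,(270,296),(431,317),(468.9,305.9),5.9),(3,(257,407),(405,428),(475.9,313.6),5.6)):
    w=ray("side",[f(a),f(b)],z)[:,:2]; d=w[0]-w[1]; y=np.radians(yaw); m=w.mean(0)-c0
    print(w.round(1).tolist(),np.hypot(*d).round(1),np.degrees(np.arctan2(d[1],d[0])).round(1),"long/lat offset",(m@[np.cos(y),np.sin(y)]).round(1),(m@[-np.sin(y),np.cos(y)]).round(1))
E
```

```text
[[508.3, 336.8], [424.1, 326.0]] 84.9 7.3 long/lat offset -0.1 25.6
[[514.2, 342.7], [431.7, 331.8]] 83.2 7.5 long/lat offset -0.6 23.8
```

send_rows:
  steps:
    - [[0.3,-0.3,0.5,0.003,0.3],[0.25,-0.2,0.7,0,0.3],[0.1,-0.1,0.8,0,0.3],[0,0,0.8,0,0.3],[0,0,0.4,0,0.3],[0,0,0,0,0.3],[0,0,0,0,0.3],[0,0,0,0,0.3]]

```text
clock: 7.2
position: [475.3, 308.2, 50.4]
ee_rot: [0.999, 0.047, -0.006, 0.007]
contact_force: [0.1, -0.3, -0.7]
gripper_width: 52.0
```

```bash
python3 - <<'E'
from h import *
go(475.9,313.6,24.2,5.6)
E
```

```text
t 7.2 pos [475.3 308.2  50.4] yaw 5.38 zax [-0.012 -0.015 -1.   ] F [ 0.1 -0.3 -0.7] w 52.0 j6 0.8
tool d cm [ 0.14 -0.57  2.61] turn -0.004
```

send_rows:
  steps:
    - [[0.1,-0.35,0,0,0.3],[0,-0.15,0.4,-0.003,0.3],[0,0,0.5,0,0.3],[0,0,0.4,0,0.3],[0,0,0.2,0,0.3],[0,0,0,0,0.3],[0,0,0,0,0.3]]

```text
clock: 7.78
position: [476.0, 314.4, 34.7]
ee_rot: [0.999, 0.049, -0.006, 0.007]
contact_force: [0.0, -0.1, -0.1]
gripper_width: 52.7
```

```bash
python3 - <<'E'
from h import *
go(475.9,313.6,24.2,5.6)
E
```

```text
t 7.78 pos [476.  314.4  34.7] yaw 5.62 zax [-0.01  -0.014 -1.   ] F [ 0.  -0.1 -0.1] w 52.7 j6 0.8
tool d cm [-0.    0.07  1.05] turn 0.0
```

send_rows:
  steps:
    - [[0,0.07,0.3,0,0.3],[0,0,0.25,0,0.3],[0,0,0.15,0,0.3],[0,0,0.1,0,0.3],[0,0,0,0,0.3],[0,0,0,0,0.3],[0,0,0,0,0.3]]

```text
clock: 8.37
position: [476.1, 313.4, 26.1]
ee_rot: [0.999, 0.049, -0.005, 0.006]
contact_force: [-0.2, 0.2, -1.0]
gripper_width: 52.4
```

```bash
python3 - <<'E'
from h import *
go(475.9,313.6,24.2,5.6)
E
```

```text
t 8.37 pos [476.1 313.4  26.1] yaw 5.62 zax [-0.01  -0.013 -1.   ] F [-0.2  0.2 -1. ] w 52.4 j6 0.8
tool d cm [-0.02 -0.02  0.19] turn 0.0
```

send_rows:
  steps:
    - [[0,0,0.1,0,0.3],[0,0,0.07,0,0.3],[0,0,0,0,0.3],[0,0,0,0,0.3]]

```text
clock: 8.7
position: [476.3, 313.6, 24.7]
ee_rot: [0.999, 0.049, -0.005, 0.006]
contact_force: [0.6, -0.2, -0.6]
gripper_width: 52.4
```

```bash
python3 - <<'E'
from h import *
go(475.9,313.6,24.2,5.6)
E
```

```text
t 8.7 pos [476.3 313.6  24.7] yaw 5.62 zax [-0.01  -0.013 -1.   ] F [ 0.6 -0.2 -0.6] w 52.4 j6 0.8
tool d cm [-0.04 -0.    0.05] turn 0.0
```

send_rows:
  steps:
    - [[-0.03,0,0.07,0,0.3],[0,0,0.05,0,0.3],[0,0,0,0,0.3],[0,0,0,0,0.3]]

```text
clock: 9.03
position: [476.3, 313.7, 24.6]
ee_rot: [0.999, 0.049, -0.005, 0.006]
contact_force: [-0.1, 0.1, -0.3]
gripper_width: 52.2
```

```bash
python3 - <<'E'
from h import *
go(475.9,313.6,24.2,5.6)
E
```

```text
t 9.03 pos [476.3 313.7  24.6] yaw 5.64 zax [-0.009 -0.012 -1.   ] F [-0.1  0.1 -0.3] w 52.2 j6 0.8
tool d cm [-0.04  0.    0.04] turn 0.001
```

send_rows:
  steps:
    - [[0,0,0.12,0,0.3],[0,0,0.1,0,0.3],[0,0,0,0,0.3],[0,0,0,0,0.3]]

```text
clock: 9.37
position: [476.4, 314.0, 24.7]
ee_rot: [0.999, 0.05, -0.004, 0.006]
contact_force: [0.1, 0.7, -0.6]
gripper_width: 52.6
```

```bash
python3 - <<'E'
from h import *
go(475.9,313.6,24.2,5.6)
E
```

```text
t 9.37 pos [476.4 314.   24.7] yaw 5.68 zax [-0.008 -0.012 -1.   ] F [ 0.1  0.7 -0.6] w 52.6 j6 0.8
tool d cm [-0.05  0.03  0.05] turn 0.001
```

It no longer descends, so it rests on the base. Release and rise.

send_rows:
  steps:
    - [[0,0,0,0,0.65],[0,0,0,0,0.75],[0,0,0,0,0.85],[0,0,0,0,0.95],[0,0,0,0,1],[0,0,0,0,1],[0,0,-0.5,0,1],[0,0,-1.5,0,1],[0,0,-2.5,0,1],[0,0,-2.5,0,1]]

```text
clock: 10.2
position: [473.9, 311.8, 90.0]
ee_rot: [0.999, 0.049, -0.01, 0.011]
contact_force: [1.5, 0.4, -0.7]
gripper_width: 85.5
```

```bash
python3 - <<'E'
from h import *
go(476.6,-283.6,90,-11.9)
E
```

```text
t 10.2 pos [473.9 311.8  90. ] yaw 5.59 zax [-0.019 -0.023 -1.   ] F [ 1.5  0.4 -0.7] w 85.5 j6 0.8
tool d cm [-5.54 59.26  1.34] turn 0.305
```

send_rows:
  steps:
    - [[-0.2,2,-0.2,0.01,1],[-0.3,3,-0.2,0.018,1],[-0.3,3.8,-0.2,0.018,1],[-0.2,3.8,0,0.018,1],[-0.2,3.8,0,0.018,1],[-0.1,3.8,0,0.018,1],[0,3.8,0,0.018,1],[0,3.8,0,0.018,1],[0.1,3.8,0,0.018,1],[0.2,3.8,0,0.018,1]]

```text
clock: 11.03
position: [473.5, -49.3, 110.0]
ee_rot: [0.999, -0.034, -0.0, 0.004]
contact_force: [2.0, 0.4, -0.8]
gripper_width: 85.1
```

```bash
python3 - <<'E'
from h import *
go(476.6,-283.6,90,-11.9)
im,d=optics.get_image("top"); cv2.imwrite("pics/t1.png",im)
for th in (190,215): print(measure("top",im,(136,231),39,32,th=th))
im,d=optics.get_image("side"); cv2.imwrite("pics/s3f.png",im)
cv2.imwrite("pics/s3.png",cv2.resize(im[250:350,200:330],None,fx=5,fy=5))
for th in (190,215): print(measure("side",im,(274,296),39,36,th=th))
E
```

```text
t 11.03 pos [473.5 -49.3 110. ] yaw -3.9 zax [-0.    -0.009 -1.   ] F [ 2.   0.4 -0.8] w 85.1 j6 1.25
tool d cm [ 1.9  23.34  2.21] turn 0.14
(476.7, 315.1, 5.8, 85.3, 56.3)
(464.2, 313.8, 5.7, 57.7, 54.5)
(476.6, 315.5, 5.7, 84.3, 55.0)
(476.7, 315.2, 5.6, 83.3, 53.5)
```

View pics/s3.png

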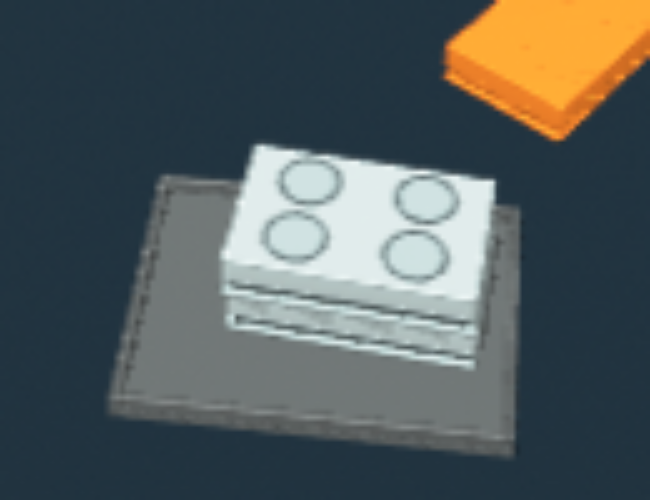

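Placed dish reads (476.7,315.2,5.7°) vs base (475.9,313.5,5.6°) in both cameras: ~1.8 mm off; I'll mend that later by gripping the upper two together. Now the second dish.

send_rows:
  steps:
    - [[0.2,3.3,0,0.02,1],[0.3,3.5,0.3,0.02,1],[0.3,3.5,0.5,0.02,1],[0.3,3.2,0.6,0.02,1],[0.3,2.8,0.6,0.02,1],[0.2,2.3,0.6,0.02,1],[0.1,1.5,0.6,0.01,1],[0,0.5,0,0,1],[0,0,0,0,1],[0,0,0,0,1]]

```text
clock: 11.97
position: [462.1, -267.5, 80.0]
ee_rot: [0.994, -0.105, 0.002, 0.004]
contact_force: [-0.4, 0.7, 0.4]
gripper_width: 85.4
```

```bash
python3 - <<'E'
from h import *
go(476.6,-283.6,40,-11.9)
E
```

```text
t 11.97 pos [ 462.1 -267.5   80. ] yaw -12.06 zax [ 0.004 -0.008 -1.   ] F [-0.4  0.7  0.4] w 85.4 j6 1.57
tool d cm [1.73 1.24 4.02] turn -0.003
```

send_rows:
  steps:
    - [[0.6,0.4,0.6,0,1],[0.6,0.4,1.0,0,1],[0.4,0.3,1.0,0,1],[0,0,0.8,0,1],[0,0,0.3,0,1],[0,0,0,0,1],[0,0,0,0,1],[0,0,0,0,1]]

```text
clock: 12.63
position: [478.7, -279.0, 39.2]
ee_rot: [0.995, -0.101, 0.002, 0.004]
contact_force: [-0.6, 0.3, -0.0]
gripper_width: 85.1
```

```bash
python3 - <<'E'
from h import *
go(476.6,-283.6,3,-11.9)
E
```

```text
t 12.63 pos [ 478.7 -279.    39.2] yaw -11.63 zax [ 0.004 -0.008 -1.   ] F [-0.6  0.3 -0. ] w 85.1 j6 1.59
tool d cm [-0.14  0.47  3.63] turn 0.005
```

send_rows:
  steps:
    - [[-0.1,0.3,0.5,0.005,1],[0,0.15,0.7,0,1],[0,0,0.8,0,1],[0,0,0.7,0,1],[0,0,0.4,0,1],[0,0,0.2,0,1],[0,0,0,0,1],[0,0,0,0,1]]

```text
clock: 13.3
position: [476.5, -284.0, 3.1]
ee_rot: [0.995, -0.104, 0.003, 0.004]
contact_force: [0.3, -0.5, -0.3]
gripper_width: 85.5
```

```bash
python3 - <<'E'
from h import *
go(476.6,-283.6,3,-11.9)
E
```

```text
t 13.3 pos [ 476.5 -284.     3.1] yaw -11.96 zax [ 0.004 -0.008 -1.   ] F [ 0.3 -0.5 -0.3] w 85.5 j6 1.59
tool d cm [-0.   -0.04  0.01] turn -0.001
```

Right on. Close and lift.

send_rows:
  steps:
    - [[0,0,0,0,0.8],[0,0,0,0,0.7],[0,0,0,0,0.6],[0,0,0,0,0.4],[0,0,0,0,0.3],[0,0,0,0,0.3],[0,0,0,0,0.3],[0,0,0,0,0.3],[0,0,0,0,0.3],[0,0,0,0,0.3]]

```text
clock: 14.13
position: [477.3, -284.0, 4.5]
ee_rot: [0.995, -0.104, 0.004, 0.004]
contact_force: [0.2, 0.5, 0.1]
gripper_width: 52.5
```

send_rows:
  steps:
    - [[0,0,-0.5,0,0.3],[0,0,-0.8,0,0.3],[0,0,-1.2,0,0.3],[0,0,-1.5,0,0.3],[0,0,-1.5,0,0.3],[0,0,-1.5,0,0.3],[0,0,-1,0,0.3],[0,0,0,0,0.3]]

```text
clock: 14.8
position: [476.3, -283.3, 91.3]
ee_rot: [0.995, -0.104, 0.003, 0.004]
contact_force: [0.8, 0.6, -1.3]
gripper_width: 52.4
```

```bash
python3 - <<'E'
from h import *
go(475.5,312.3,100,5.6)
E
```

```text
t 14.8 pos [ 476.3 -283.3   91.3] yaw -11.93 zax [ 0.006 -0.009 -1.   ] F [ 0.8  0.6 -1.3] w 52.4 j6 1.6
tool d cm [-12.39 -58.25  -1.42] turn -0.306
```

send_rows:
  steps:
    - [[-0.4,-2,-0.2,-0.01,0.3],[-0.6,-3,-0.3,-0.018,0.3],[-0.6,-3.7,-0.3,-0.018,0.3],[-0.6,-3.7,-0.2,-0.018,0.3],[-0.5,-3.7,0,-0.018,0.3],[-0.4,-3.7,0,-0.018,0.3],[-0.3,-3.7,0,-0.018,0.3],[-0.2,-3.7,0,-0.018,0.3],[-0.1,-3.7,0,-0.018,0.3],[0,-3.7,0,-0.018,0.3]]

```text
clock: 15.63
position: [484.0, 73.1, 99.8]
ee_rot: [1.0, -0.021, 0.006, 0.005]
contact_force: [0.7, 0.6, -1.1]
gripper_width: 52.3
```

```bash
python3 - <<'E'
from h import *
go(475.5,312.3,100,5.6)
E
```

```text
t 15.63 pos [484.   73.1  99.8] yaw -2.43 zax [ 0.011 -0.01  -1.   ] F [ 0.7  0.6 -1.1] w 52.3 j6 1.02
tool d cm [ -1.86 -23.86  -0.27] turn -0.14
```

send_rows:
  steps:
    - [[-0.3,-3.5,0,-0.018,0.3],[-0.2,-3.5,0,-0.018,0.3],[-0.1,-3.5,0,-0.018,0.3],[0,-3.2,0,-0.018,0.3],[0,-2.8,0,-0.018,0.3],[0,-2.3,0,-0.018,0.3],[0,-1.5,0,-0.012,0.3],[0,-0.7,0,0,0.3],[0,0,0,0,0.3],[0,0,0,0,0.3]]

```text
clock: 16.47
position: [471.9, 300.0, 96.3]
ee_rot: [0.999, 0.047, 0.005, 0.005]
contact_force: [-0.5, -0.7, -0.5]
gripper_width: 52.2
```

```bash
python3 - <<'E'
from h import *
go(475.5,312.3,55,5.6)
E
```

```text
t 16.47 pos [471.9 300.   96.3] yaw 5.36 zax [ 0.011 -0.01  -1.   ] F [-0.5 -0.7 -0.5] w 52.2 j6 0.79
tool d cm [ 0.43 -1.23  4.13] turn -0.004
```

send_rows:
  steps:
    - [[0.2,-0.5,0.2,-0.004,0.3],[0.2,-0.5,0.7,0,0.3],[0.1,-0.2,0.8,0,0.3],[0,0,0.8,0,0.3],[0,0,0.6,0,0.3],[0,0,0.3,0,0.3],[0,0,0,0,0.3],[0,0,0,0,0.3],[0,0,0,0,0.3]]

```text
clock: 17.22
position: [476.4, 306.4, 57.0]
ee_rot: [0.999, 0.045, 0.003, 0.007]
contact_force: [0.5, -0.5, -1.4]
gripper_width: 52.6
```

```bash
python3 - <<'E'
from h import *
go(476,312.3,44,5.6)
E
```

```text
t 17.22 pos [476.4 306.4  57. ] yaw 5.13 zax [ 0.007 -0.014 -1.   ] F [ 0.5 -0.5 -1.4] w 52.6 j6 0.78
tool d cm [ 0.01 -0.61  1.29] turn -0.008
```

send_rows:
  steps:
    - [[0,-0.3,0,-0.005,0.3],[0,-0.25,0.3,-0.003,0.3],[0,-0.05,0.3,0,0.3],[0,0,0.2,0,0.3],[0,0,0,0,0.3],[0,0,0,0,0.3],[0,0,0,0,0.3]]

```text
clock: 17.8
position: [476.3, 313.9, 49.4]
ee_rot: [0.999, 0.05, 0.004, 0.006]
contact_force: [0.0, 0.6, -0.5]
gripper_width: 52.4
```

```bash
python3 - <<'E'
from h import *
go(476,312.3,44,5.6)
E
```

```text
t 17.8 pos [476.3 313.9  49.4] yaw 5.69 zax [ 0.009 -0.012 -1.   ] F [ 0.   0.6 -0.5] w 52.4 j6 0.78
tool d cm [-0.05  0.15  0.54] turn 0.002
```

send_rows:
  steps:
    - [[-0.03,0.15,0,0,0.3],[0,0,0.2,0,0.3],[0,0,0.12,0,0.3],[0,0,0.1,0,0.3],[0,0,0,0,0.3],[0,0,0,0,0.3]]

```text
clock: 18.3
position: [476.2, 312.0, 45.0]
ee_rot: [0.999, 0.049, 0.004, 0.006]
contact_force: [0.0, 0.2, -0.7]
gripper_width: 52.1
```

```bash
python3 - <<'E'
from h import *
go(476,312.3,44,5.6)
E
```

```text
t 18.3 pos [476.2 312.   45. ] yaw 5.68 zax [ 0.009 -0.012 -1.   ] F [ 0.   0.2 -0.7] w 52.1 j6 0.78
tool d cm [-0.02 -0.04  0.09] turn 0.001
```

send_rows:
  steps:
    - [[0,0,0.1,0,0.3],[0,0,0.1,0,0.3],[0,0,0,0,0.3],[0,0,0,0,0.3]]

```text
clock: 18.63
position: [476.4, 312.1, 43.2]
ee_rot: [0.999, 0.05, 0.004, 0.006]
contact_force: [-0.1, 0.5, -0.9]
gripper_width: 52.3
```

send_rows:
  steps:
    - [[0,0,0.1,0,0.3],[0,0,0.1,0,0.3],[0,0,0,0,0.3]]

```text
clock: 18.88
position: [476.5, 312.4, 43.5]
ee_rot: [0.999, 0.05, 0.005, 0.006]
contact_force: [-0.4, 0.2, -0.5]
gripper_width: 52.2
```

send_rows:
  steps:
    - [[0,0,0,0,0.65],[0,0,0,0,0.75],[0,0,0,0,0.85],[0,0,0,0,0.95],[0,0,0,0,1],[0,0,0,0,1],[0,0,0,0,1]]

```text
clock: 19.47
position: [477.0, 312.7, 43.2]
ee_rot: [0.999, 0.05, 0.005, 0.005]
contact_force: [-0.6, 0.5, -0.5]
gripper_width: 85.5
```

```bash
python3 - <<'E'
from h import *
go(475.8,312.2,26,5.6)
im,d=optics.get_image("side"); cv2.imwrite("pics/s4f.png",im)
cv2.imwrite("pics/s4.png",cv2.resize(im[230:350,200:330],None,fx=5,fy=5))
E
```

```text
t 19.47 pos [477.  312.7  43.2] yaw 5.74 zax [ 0.011 -0.01  -1.   ] F [-0.6  0.5 -0.5] w 85.5 j6 0.78
tool d cm [-0.14  0.02  1.72] turn 0.002
```

View pics/s4.png

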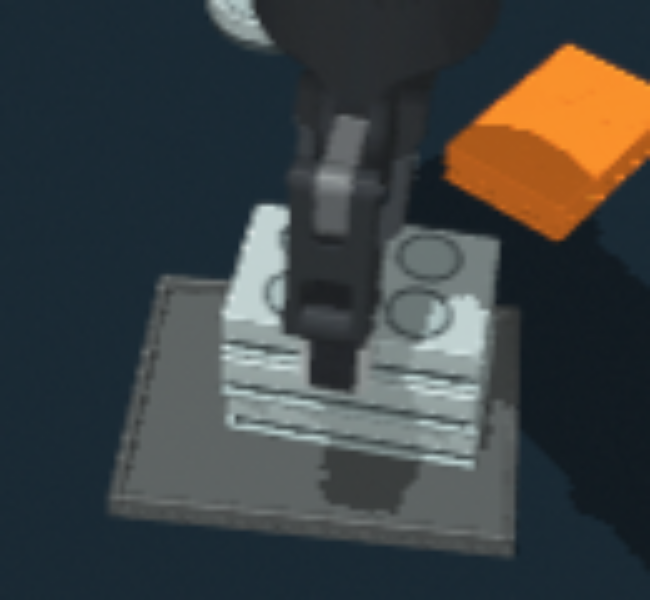

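The pile of three stands in the tray, edges close. Descend around the upper two to square them.

send_rows:
  steps:
    - [[-0.1,0.03,0.3,0,1],[0,0,0.4,0,1],[0,0,0.4,0,1],[0,0,0.3,0,1],[0,0,0.1,0,1],[0,0,0,0,1],[0,0,0,0,1]]

```text
clock: 20.1
position: [475.7, 311.7, 25.8]
ee_rot: [0.999, 0.05, 0.005, 0.006]
contact_force: [0.5, -1.1, -0.3]
gripper_width: 85.8
```

```bash
python3 - <<'E'
from h import *
go(475.8,312.2,26,5.6)
E
```

```text
t 20.1 pos [475.7 311.7  25.8] yaw 5.73 zax [ 0.01  -0.012 -1.   ] F [ 0.5 -1.1 -0.3] w 85.8 j6 0.78
tool d cm [ 0.01 -0.05 -0.02] turn 0.002
```

send_rows:
  steps:
    - [[0,-0.05,0,0.002,0.9],[0,0,0,0,0.8],[0,0,0,0,0.7],[0,0,0,0,0.65],[0,0,0,0,0.6],[0,0,0,0,0.55],[0,0,0,0,0.5],[0,0,0,0,0.5],[0,0,0,0,0.5],[0,0,0,0,0.5]]

```text
clock: 20.93
position: [476.0, 313.0, 26.6]
ee_rot: [0.999, 0.049, 0.005, 0.005]
contact_force: [-0.9, 0.8, -0.5]
gripper_width: 53.4
```

```bash
python3 - <<'E'
from h import *
go(475.8,312.2,26,5.6)
E
```

```text
t 20.93 pos [476.  313.   26.6] yaw 5.61 zax [ 0.011 -0.01  -1.   ] F [-0.9  0.8 -0.5] w 53.4 j6 0.78
tool d cm [-0.02  0.08  0.06] turn 0.0
```

send_rows:
  steps:
    - [[0,0,0,0,0.65],[0,0,0,0,0.75],[0,0,0,0,0.85],[0,0,0,0,0.95],[0,0,0,0,1],[0,0,0,0,1],[0,0,0,0,1]]

```text
clock: 21.52
position: [476.1, 312.8, 26.6]
ee_rot: [0.999, 0.049, 0.005, 0.005]
contact_force: [0.3, 0.8, 0.6]
gripper_width: 85.6
```

send_rows:
  steps:
    - [[0,0,-0.4,0,1],[0,0,-0.8,0,1],[0,0,-1.2,0,1],[0,0,-1.5,0,1],[0,0,-2,0,1],[0,0,-2,0,1],[0,0,-2,0,1]]

```text
clock: 22.1
position: [472.8, 311.5, 127.7]
ee_rot: [0.999, 0.049, 0.002, 0.009]
contact_force: [0.3, 0.7, -0.5]
gripper_width: 85.6
```

send_rows:
  steps:
    - [[0,2,0,0,1],[0,3,0,0,1],[0,3.5,0,0,1],[0,3.5,0,0,1],[0,3.5,0,0,1],[0,3.5,0,0,1],[0,3,0,0,1],[0,2,0,0,1],[0,0,0,0,1]]

```text
clock: 22.85
position: [501.6, 68.9, 145.3]
ee_rot: [0.999, 0.053, 0.013, 0.002]
contact_force: [0.1, -0.8, -0.3]
gripper_width: 85.9
```

```bash
python3 - <<'E'
from h import *
go(475.8,312.2,100,5.6)
for n,seed in(("top",(136,232)),("side",(274,285))):
    im,d=optics.get_image(n); cv2.imwrite(f"pics/{n}5.png",im)
    for th in(190,205,215):
        try: print(n,th,measure(n,im,seed,57,38,th=th))
        except Exception as e: print(n,th,e)
im=cv2.imread("pics/side5.png"); cv2.imwrite("pics/s5.png",cv2.resize(im[230:350,200:330],None,fx=5,fy=5,interpolation=cv2.INTER_CUBIC))
E
```

```text
t 22.85 pos [501.6  68.9 145.3] yaw 6.06 zax [ 0.025 -0.002 -1.   ] F [ 0.1 -0.8 -0.3] w 85.9 j6 1.2
tool d cm [ -0.11 -24.49   4.42] turn 0.008
top 190 (455.3, 327.3, 11.7, 176.1, 136.8)
top 205 (443.9, 333.4, 27.6, 163.3, 140.0)
top 215 max() iterable argument is empty
side 190 (476.7, 315.0, 5.6, 84.2, 55.2)
side 205 (476.7, 314.8, 5.6, 83.6, 54.2)
side 215 (476.7, 314.6, 5.6, 83.3, 53.6)
```

View pics/s5.png

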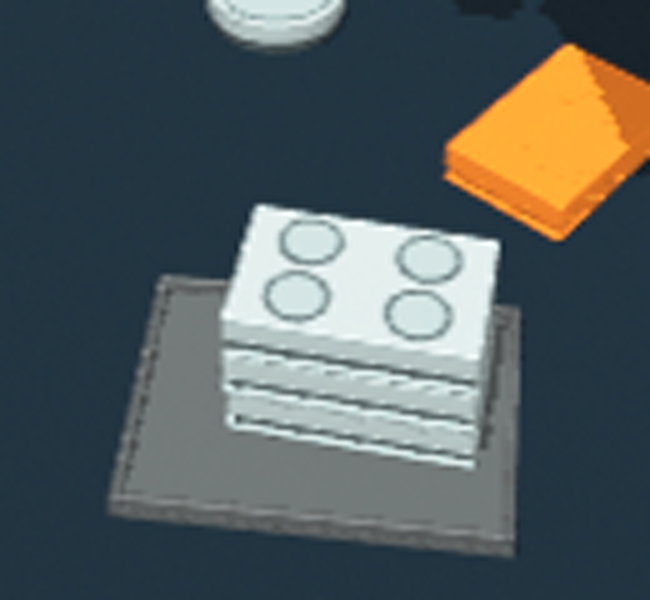

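```bash
python3 - <<'E'
from h import *
f=lambda c:[(c[0]+.5)/5-.5+200,(c[1]+.5)/5-.5+230]
y=np.radians(5.6)
for z,a,b in((57,(222,320),(484,360)),(3,(229,429),(474,468))):
    w=ray("side",[f(a),f(b)],z)[:,:2]; m=w.mean(0)
    print(w.round(1).tolist(),"long/lat",m@[np.cos(y),np.sin(y)],m@[-np.sin(y),np.cos(y)])
im=cv2.imread("pics/top5.png"); cv2.imwrite("pics/t5.png",cv2.resize(im[190:270,90:190],None,fx=6,fy=6,interpolation=cv2.INTER_CUBIC))
E
```

```text
[[515.1, 345.4], [431.1, 336.5]] long/lat 504.1273673641496 293.1486250331432
[[514.1, 342.8], [431.7, 333.7]] long/lat 503.655615903893 290.48857098723516
```

View pics/t5.png

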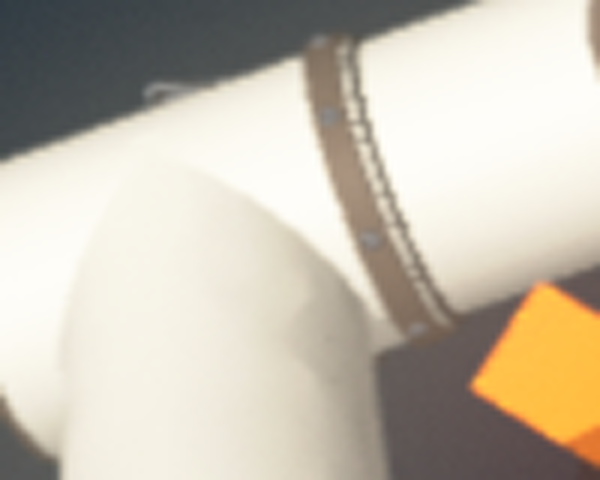

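send_rows:
  steps:
    - [[0,3,0,0,1],[0,3.5,0,0,1],[0,3.5,0,0,1],[0,3.5,0,0,1],[0,3.5,0,0,1],[0,3.5,0,0,1],[0,2,0,0,1],[0,0,0,0,1]]

```text
clock: 23.62
position: [534.8, -150.2, 149.9]
ee_rot: [0.998, 0.064, 0.018, 0.001]
contact_force: [-0.0, 0.9, 0.6]
gripper_width: 85.0
```

```bash
python3 - <<'E'
from h import *
go(475.8,312.2,100,5.6)
im,d=optics.get_image("top"); cv2.imwrite("pics/top6.png",im)
for th in(190,205,215):
    try: print(th,measure("top",im,(133,232),57,36,th=th))
    except Exception as e: print(th,e)
print("tray now vs before, row 231 / col 136 profiles"); o=cv2.imread("pics/top0.png")
for i in(o,im): print(i[245,112:158].min(1))
P=cloud("top",d); print(P[232,133],P[205,216])
# round dish & orange unmoved: centroids
for nm,x,y in(("round",216,205),("or1",309,149),("or2",188,254)):
    for i in(o,im):
        c=i[y-22:y+22,x-22:x+22]; m=cv2.moments((c.max(2)>150).astype(np.uint8),True); print(nm,round(m["m10"]/m["m00"],1),round(m["m01"]/m["m00"],1))
E
```

```text
t 23.62 pos [ 534.8 -150.2  149.9] yaw 7.37 zax [ 0.035  0.001 -0.999] F [-0.   0.9  0.6] w 85.0 j6 1.68
tool d cm [ -0.09 -46.64   4.8 ] turn 0.031
190 (476.4, 314.4, 5.6, 84.3, 54.9)
205 (477.3, 314.4, -85.0, 53.8, 39.4)
215 (476.9, 314.1, -87.2, 53.4, 34.3)
tray now vs before, row 231 / col 136 profiles
[ 65  80 126 130 145 168 170 172 171 172 172 183 237 250 249 249 250 250
 250 250 251 251 251 251 251 251 251 252 253 253 253 253 253 232 149 117
 121 153 171 169 134  86  78  82  81  81]
[ 45  58  98 101 115 134 137 138 137 135 129 121 119 122 122 128 129 127
 123 122 122 124 124 125 128 133 139 145 146 134 126 123 126 121 105  88
  81  83  84 107  94  60  55  58  58  59]
[465.78668645 309.36348867  55.29331435] [567.92852472 116.21045048  17.50850965]
round 21.7 22.1
round 30.6 20.8
or1 21.1 21.9
or1 20.6 24.8
or2 21.7 21.8
or2 21.8 21.7
```

```bash
python3 -c "
from h import *
job.job_done()"
```

```text
the job is handed in; nothing more can be done
```

The two loose dishes are stacked on the base dish in the tray. The gripper is open and clear of everything, and I handed the job in at about 24 s of the 54 s allowed. I lowered each dish until it stopped descending, then let go. Afterwards I squeezed the upper two together once and released, because the first dish had gone down about 1.8 mm off.

**Alignment:** the top of the pile reads (476.4, 314.4) mm at 5.6° in the top view and (476.7, 314.8) mm at 5.6° in the side view. The base read (475.9, 313.5) mm at 5.6° before stacking, so the pile is about 1–1.5 mm off. The top view's depth near the middle of the pile read 55.3 mm; three dishes in the tray should make 57 mm.

**Base dish:** its lower front corners sit where they were before, within about 2 mm. I picked those corners by eye.

**Other objects:** in the side pictures the round dish and the nearer orange look-alike are where they were.

**Checks that disagreed:**
- A hand-picked lower-edge comparison gave a 2.6 mm sideways offset. I trusted it less, because the same edge had read about 3 mm too far in when I measured the base alone.
- In the last top view, the centre of the round dish and of one orange look-alike seemed to shift. I put this down to the arm partly covering them and did not check further. The other orange look-alike had not moved.
- At two of the three brightness thresholds, the last top-view measurement caught only part of the lid. I used the one that gave the right size (84 × 55 mm).

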